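Find the loaded battery holder and push it home in the charger bay

TASK

Of the three look-alike battery holders on the bench one is full of cells and the other two are empty: nudge or heft them to find the heavy one, then slide it, lying flat, into the hooded bay of the charger and push it fully home until you feel it against the stop. Leave the two empty holders lying flat about where they were (within 10 cm), and do not disturb the jar, the tin, the circuit board, the probe or the screwdriver.

Things in the scene. Friction and masses are not known exactly. Their poses are not given: they have to be found in the camera images.
- holder_a: sealed black plastic battery holder, a flat slab 120 (x) x 64 (y) x 30 high, lying flat, ribbed on top, both ends alike; origin: centre of its underside, x along its length. The three look the same; one (not told which) is full of cells and weighs 0.7 to 0.9 kg, the other two are empty, 0.16 kg
- holder_b: sealed black plastic battery holder, a flat slab 120 (x) x 64 (y) x 30 high, lying flat, ribbed on top, both ends alike; origin: centre of its underside, x along its length. The three look the same; one (not told which) is full of cells and weighs 0.7 to 0.9 kg, the other two are empty, 0.16 kg
- holder_c: sealed black plastic battery holder, a flat slab 120 (x) x 64 (y) x 30 high, lying flat, ribbed on top, both ends alike; origin: centre of its underside, x along its length. The three look the same; one (not told which) is full of cells and weighs 0.7 to 0.9 kg, the other two are empty, 0.16 kg
- bay: fixed grey bay with a flat aluminium hood; slot 67 wide, 36 high, 100 deep from mouth to stop, floored by the bench; outside 41 high, 83 wide, reaching 108 behind the mouth; two wings 36 high flare at 30 degrees to 24 in front of the mouth, 104 over their tips. Origin: on the bench, middle of the mouth; x points into the slot. A holder fully home has its centre at x = +40 and sticks out 20
- bay_stop (a point): middle of the stop at the inner end of the slot, 100 inside the mouth, 15 above the bench; hidden under the hood
- table: the plank bench top, z = 0
- jar: glass jar of screws, 62 across, 80 high; origin: centre of its underside
- tin: flip-top metal tin, 62 x 92 x 28 high; origin: centre of its underside
- board: green circuit board, 70 x 105, 20 high with its parts; origin: centre of its underside
- probe: stainless steel probe lying flat, 180 long (x), 10 high; origin: under its middle
- driver: wooden-handled screwdriver lying flat, about 200 long (x); origin: on the bench under it
Not all that is in view belongs to the job. What is shaped like the holder_c but blue is not meant.

How it is judged:
By the outcome, as a careful person would: the job done as asked, in the order asked, and still so for the second after the job is handed in, with the robot touching nothing.
It also fails if it takes over 67 s, if anything falls off the work surface, if the arm or the gripper's body presses on something with over 40 N, if the wrist force passes 120 N, or if a joint passes its speed limit or range.

ROBOT

A 6-joint arm with a two-finger parallel gripper is mounted at the origin on the work surface. World frame = base frame: x ahead of the robot, y to its left, z up, the work surface at z = 0. Lengths are in m, angles in degrees, forces in N, time in s.
With the tool pointing down it reaches from about 0.4 to 0.825 m from the base axis. Payload 7 kg.
Tool frame: the origin (TCP) lies on the centre line of the jaws, within the pads' length; the fingertips stand 19 mm ahead of it and the grasp point (between the pads) is the TCP (r.tips_ahead is the distance from the TCP to the fingertips, in m); z points along the fingers, y is the line along which they close (so a half turn about z gives the same grasp; the last joint's range is limited). The gripper opens to 88 mm and grips with 3 to 60 N. Pads are 19 mm wide; open, the fingers measure 130 mm over their backs; the gripper's body (78 mm by 193 mm) begins 47 mm behind the grasp point.
Start: joints at [-59.353, 20.546, 0.682, 0, -70.136, -16.507], TCP at [0.165, -0.655, 0.246] pointing down, gripper open.
Joint ranges: [-176.03, 176.03], [-82.01, 121.73], [-58.28, 71.71], [-173.87, 95.51], [-174.79, -0.11], [-173.66, 173.66]. Speed limits (degrees/s): [136.94, 136.94, 172.46, 180, 180, 180].

INTERFACE

Orientations are given as [roll, pitch, yaw] about the fixed x, y, z axes, in that order (R = Rz(yaw) Ry(pitch) Rx(roll)).
In Python, from plant import r, viewer, close_job gives the robot as it stands. The module is installed in compiled form; this text tells all that it offers.
- The arm moves only by the tool arm_command, never from a script. Its arguments are lists of equal length, an entry for each row: "travel": the shift along the world's x, y, z scaled (see below), a list of three; "delta_rot": the turn, a rotation vector about the world's x, y, z scaled (see below), a list of three. In form: {"travel": [[dx, dy, dz], ...], "delta_rot": [[rx, ry, rz], ...]}. A call has 1 to 20 rows; each row is the pose to reach, as a shift and turn from the pose commanded when the call began; what a row does not reach only later rows make up. The controller multiplies each number of a shift by 0.5 m and each number of a turn by 90 degrees. A row lasts 1/8 s, in which the tool goes at most 62.5 mm and 10.7 degrees, less where a joint would pass 70% of its speed; a pose out of reach is approached as far as the arm can. A call with a number of a shift or a turn outside -1 to 1 is refused whole. A call with a gripper value outside its range is refused whole. "grip" is the opening, from 0 (shut) to 1 (fully open), set as the call begins (left out, the last holds). The fingers move at their own pace and stop on an object; "newtons" is the grip in N (left out, the last holds). Time passes only in rows, so rows that repeat a pose let the fingers close. It gives the time, the measured TCP pose, the force, the opening and the grip force at its end, in the units of the state.
- r.get_state(): the state, without advancing time (a new reading comes with each control period).
- viewer.capture(name): name is "scene" or "top" or "wrist"; returns a dict with "img" (400x640x3 uint8, red, green, blue), "camera_matrix" (3x3 intrinsics, pixels), "distortion" ([k1, k2, p1, p2, k3] as OpenCV has them; the pictures are not rectified), "R" (3x3) and "t" (3): a world point X has camera coordinates R X + t; the wrist camera has in their place "mount" (4x4, takes a point from camera to tool coordinates, whose origin is the TCP and whose axes are the flange's). Camera axes: x right, y down, z forward; pixel columns grow to the right and rows downward; lengths in m; the calibration is good to about 2 mm. A picture is of the moment at which its call begins: read the wrist's pose just before it. There is no depth.
- close_job(): hands the job in; it is judged then, once.
The state is a dict: "time_s": time; "joints": joint angles; "qd": joint speeds; "joint_torque": joint torques, N m; "tcp_pos": TCP position; "eef_rot": TCP orientation; "contact_force": force on the tool from outside, world axes, zero at the start; "moment": the same for the moment, N m; "gripper_width": finger opening in m; "gripper_force": force on a finger pad.
Only numpy, scipy, OpenCV 4.12 (cv2) and the standard library are available. Lean on these libraries where they do the work, as an engineer would, in place of code of your own. Each camera call takes 0.05 s, during which the arm holds its last target. There are 200 camera calls.

## Working session

There is one attempt and no reset: what is moved stays moved. The work goes in short steps, Python scripts to look and compute and a tool call to move; the robot and the scene stay as the last step left them, time stands still between calls to the robot, and variables do not carry over. Pictures are saved under pics/ and viewed, at most 10 in all, crops included, and the job is handed in when it is done.

Besides the shell and the picture viewer there is one more tool, called after ">>>" as a command line: name --argument value ..., lists and objects as JSON in quotes. arm_command: Moves the arm, as the interface text tells. Shifts and turns lie within -1 to 1; 1 stands for 0.5 m of shift or 90 degrees of turn. Its arguments: {"type":"object","properties":{"travel":{"type":"array"},"delta_rot":{"type":"array"},"grip":{"type":"number"},"newtons":{"type":"number"}},"required":["travel","delta_rot"]}

```bash
mkdir -p pics; cat > h.py <<'E'
import numpy as np, cv2, pickle
from plant import r, viewer, close_job
def cap(n,f):
    s=r.get_state(); c=viewer.capture(n); cv2.imwrite(f'pics/{f}.png',c['img'][:,:,::-1]); c['state']=s
    pickle.dump(c,open(f'{f}.pkl','wb')); return c
def ray(c,uv,z):
    K=np.array(c['camera_matrix']);R=np.array(c['R']);t=np.array(c['t'])
    p=cv2.undistortPoints(np.array(uv,float).reshape(-1,1,2),K,np.array(c['distortion'])).reshape(-1,2)
    d=np.c_[p,np.ones(len(p))]@R; o=-R.T@t
    return o+d*((z-o[2])/d[:,2])[:,None]
E
python3 - <<'E'
from h import *
a=cap('scene','s0');b=cap('top','t0')
print(r.get_state()); print(b['R'],b['t'],b['camera_matrix'])
E
```

```text
{'time_s': 0.1, 'joints': array([-5.93537720e+01,  2.05890853e+01,  6.40409054e-01, -1.59903866e-02,
       -7.01354670e+01, -1.65065146e+01]), 'qd': array([ 7.27595970e-02, -1.90275327e-01,  2.86631673e-01,  2.31099043e-02,
        5.45635798e-05,  4.71583179e-02]), 'joint_torque': array([ 1.83101965e-03, -5.84164381e+01,  2.93755603e+01,  7.01540351e+00,
        1.01729447e-02, -6.21531558e-05]), 'tcp_pos': array([ 0.16476588, -0.65418007,  0.24471257]), 'eef_rot': array([ 1.79915053e+02, -9.49585289e-03, -1.65865724e+02]), 'contact_force': array([-0.20658966,  0.44801399,  0.54422449]), 'moment': array([ 0.03862697, -0.00218697,  0.04332532]), 'gripper_force': 0.0, 'gripper_width': 0.08777776671643324}
[[ 0.02965545 -0.99950398 -0.01059949]
 [-0.99018606 -0.0279268  -0.1369367 ]
 [ 0.13657277  0.01455639 -0.99052309]] [0.00247988 0.52256566 1.52802353] [[482.88662638   0.         318.9772013 ]
 [  0.         482.88662638 189.91728808]
 [  0.           0.           1.        ]]
```

View pics/t0.png

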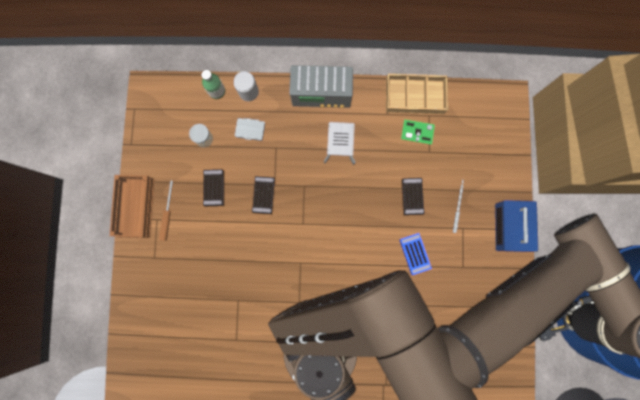

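View pics/s0.png

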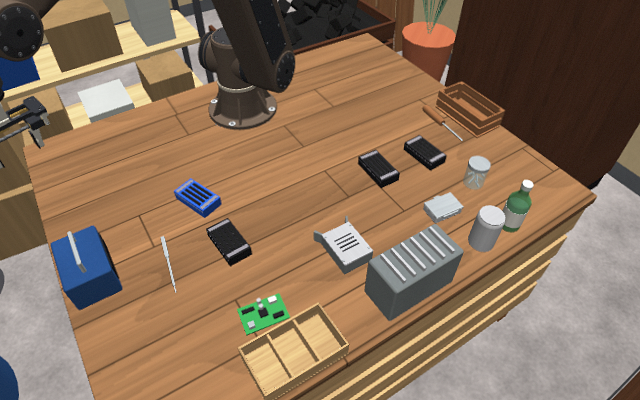

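Top view: the three black holders are at (214,188), (264,195) and (413,196). The blue look-alike at (415,254) is excluded. The bay is at (341,140) with its mouth and wings toward the robot (row ~160). Next I measure them and view one enlarged crop.

```bash
cat > m.py <<'E'
from h import *
def holders(c,rois,thr=75,z=0.03):
    out=[]
    for (x0,y0,x1,y1) in rois:
        im=c['img'][y0:y1,x0:x1].astype(int); m=((im.max(2)-im.min(2)<45)&(im.max(2)<170)).astype(np.uint8)
        # not wood: red-blue small
        m=((im[:,:,0]-im[:,:,2])<28).astype(np.uint8)
        m=cv2.morphologyEx(m,cv2.MORPH_CLOSE,np.ones((3,3)))
        cs,_=cv2.findContours(m,cv2.RETR_EXTERNAL,cv2.CHAIN_APPROX_NONE)
        k=max(cs,key=cv2.contourArea).reshape(-1,2)+[x0,y0]
        P=ray(c,k,z)[:,:2]
        (cx,cy),(w,h),a=cv2.minAreaRect((P*1000).astype(np.float32))
        if w<h: w,h=h,w; a+=90
        out.append((round(cx,1),round(cy,1),round(w,1),round(h,1),round((a+90)%180-90,1)))
    return out
E
python3 - <<'E'
from m import *
c=pickle.load(open('t0.pkl','rb'))
print('cam',-np.array(c['R']).T@c['t'])
for o in holders(c,[(195,160,232,215),(245,168,282,222),(395,170,431,222)]): print(o)
print('bay',holders(c,[(318,115,365,153)],z=.041))
s=pickle.load(open('s0.pkl','rb'))
a=cv2.resize(c['img'][110:225,190:440],(800,368),interpolation=cv2.INTER_CUBIC)
b=cv2.resize(s['img'][205:280,300:400],(300,225),interpolation=cv2.INTER_CUBIC)
o=np.zeros((600,800,3),np.uint8);o[:368]=a;o[370:595,:300]=b
b=cv2.resize(s['img'][205:275,190:270],(260,225),interpolation=cv2.INTER_CUBIC);o[370:595,310:570]=b
cv2.imwrite('pics/crop.png',o[:,:,::-1])
E
```

```text
cam [ 0.30867729 -0.00517027  1.58512729]
(521.7, 364.1, 116.0, 65.1, 1.8)
(502.5, 199.3, 117.7, 62.8, -2.8)
(511.7, -286.7, 117.5, 63.4, 4.0)
bay [(697.2, -47.4, 102.3, 83.0, -1.7)]
```

View pics/crop.png

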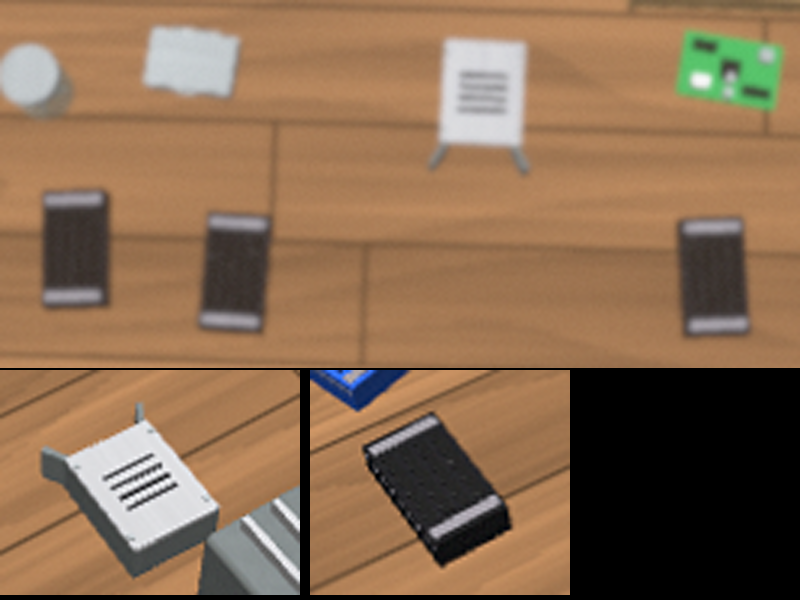

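The crop shows three identical black holders with grey end strips, and a hooded bay opening toward the robot. Any of the three could be the full one, so I heft them in turn, starting with the nearest at (413,196).

>>> arm_command --travel '[[0.694, 0.736, -0.25], [0.694, 0.736, -0.25], [0.694, 0.736, -0.25], [0.694, 0.736, -0.25], [0.694, 0.736, -0.25], [0.694, 0.736, -0.25], [0.694, 0.736, -0.25], [0.694, 0.736, -0.25], [0.694, 0.736, -0.25], [0.694, 0.736, -0.25], [0.694, 0.736, -0.25]]' --delta_rot '[[0, 0, -0.113], [0, 0, -0.113], [0, 0, -0.113], [0, 0, -0.113], [0, 0, -0.113], [0, 0, -0.113], [0, 0, -0.113], [0, 0, -0.113], [0, 0, -0.113], [0, 0, -0.113], [0, 0, -0.113]]' --grip 1 --newtons 50

```text
time_s: 1.48
tcp_pos: [0.5113, -0.2871, 0.1206]
eef_rot: [180.0, -0.0, -176.1]
contact_force: [1.0, 0.3, 0.3]
gripper_width: 0.0877
gripper_force: 0.0
```

>>> arm_command --travel '[[0, 0, -0.1], [0, 0, -0.18], [0, 0, -0.194], [0, 0, -0.194]]' --delta_rot '[[0, 0, 0], [0, 0, 0], [0, 0, 0], [0, 0, 0]]'

```text
time_s: 1.98
tcp_pos: [0.5118, -0.2875, 0.0243]
eef_rot: [-180.0, 0.0, -176.1]
contact_force: [0.5, -0.6, 1.4]
gripper_width: 0.0877
gripper_force: 0.0
```

>>> arm_command --travel '[[0, 0, 0], [0, 0, 0], [0, 0, 0], [0, 0, 0]]' --delta_rot '[[0, 0, 0], [0, 0, 0], [0, 0, 0], [0, 0, 0]]' --grip 0 --newtons 40

```text
time_s: 2.48
tcp_pos: [0.5128, -0.287, 0.0248]
eef_rot: [-179.9, 0.1, -176.0]
contact_force: [-0.7, -2.9, 6.2]
gripper_width: 0.0642
gripper_force: 40.0
```

>>> arm_command --travel '[[0, 0, 0.03], [0, 0, 0.03], [0, 0, 0.03], [0, 0, 0.03]]' --delta_rot '[[0, 0, 0], [0, 0, 0], [0, 0, 0], [0, 0, 0]]'

```text
time_s: 2.98
tcp_pos: [0.5113, -0.2863, 0.038]
eef_rot: [180.0, -0.1, -176.0]
contact_force: [0.2, -0.1, -7.4]
gripper_width: 0.0637
gripper_force: 40.0
```

>>> arm_command --travel '[[0, 0, 0], [0, 0, 0]]' --delta_rot '[[0, 0, 0], [0, 0, 0]]'

```text
time_s: 3.22
tcp_pos: [0.5117, -0.2865, 0.0383]
eef_rot: [180.0, -0.0, -176.0]
contact_force: [0.6, -0.3, -7.5]
gripper_width: 0.0637
gripper_force: 40.0
```

```bash
python3 - <<'E'
from h import *
for n in range(1):
    s=r.get_state(); print(s['contact_force'],s['moment'],s['tcp_pos'])
c=cap('wrist','w0'); print(c['mount'])
E
```

```text
[ 0.64246159 -0.34324751 -7.54466542] [-0.01898769 -0.03638858  0.00256422] [ 0.51172857 -0.2864976   0.03831441]
[[ 6.23215685e-04 -9.56425510e-01 -2.91975780e-01  7.97987014e-02]
 [ 9.99999664e-01  4.40578589e-04  6.91272660e-04  1.05951184e-03]
 [-5.32512529e-04 -2.91976113e-01  9.56425463e-01 -1.40369308e-01]
 [ 0.00000000e+00  0.00000000e+00  0.00000000e+00  1.00000000e+00]]
```

View pics/w0.png

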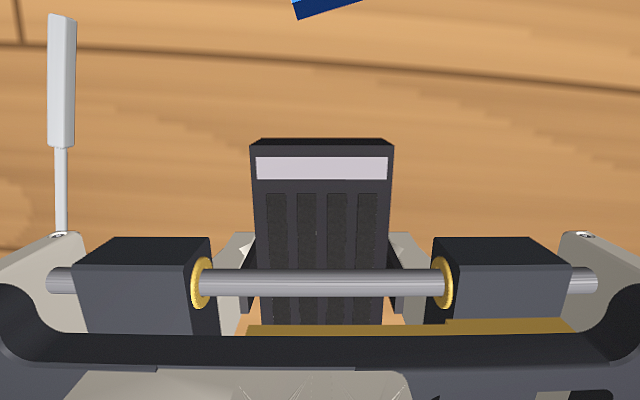

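The wrist view shows the grip centred on the holder. It weighs about 7.7 N (0.8 kg), so this is the full one, and the others stay untouched. Next I refine the bay pose from both cameras and check joint 6.

```bash
python3 - <<'E'
from h import *
print(r.get_state()['joints'].round(1))
for f,(x0,y0,x1,y1),th in (('t0',(318,115,365,160),175),('s0',(310,205,385,275),175)):
    c=pickle.load(open(f+'.pkl','rb'));im=c['img'][y0:y1,x0:x1].astype(int)
    for th in (150,175,190):
        m=((im.min(2)>th)&(im.max(2)-im.min(2)<40)).astype(np.uint8)
        m=cv2.morphologyEx(m,cv2.MORPH_OPEN,np.ones((3,3)))
        cs,_=cv2.findContours(m,cv2.RETR_EXTERNAL,cv2.CHAIN_APPROX_NONE)
        if not cs: continue
        k=max(cs,key=cv2.contourArea).reshape(-1,2)+[x0,y0]
        P=(ray(c,k,.041)[:,:2]*1000).astype(np.float32)
        q=cv2.minAreaRect(P); print(f,th,np.round(q[0],1),np.round(q[1],1),round(q[2],1),cv2.boxPoints(q).round(0).tolist())
E
```

```text
[-10.2  24.5 -24.4  -0.  -41.2 -75.9]
t0 150 [694.3 -47.5] [ 84.8 110.3] 88.4 [[638.0, -88.0], [748.0, -91.0], [751.0, -7.0], [640.0, -4.0]]
t0 175 [694.  -47.9] [104.8  82.1] 1.1 [[641.0, -8.0], [642.0, -90.0], [747.0, -88.0], [746.0, -6.0]]
t0 190 [694.  -46.4] [104.4  78.6] 1.1 [[641.0, -8.0], [643.0, -87.0], [747.0, -85.0], [745.0, -6.0]]
s0 150 [693.6 -47.9] [ 84.  109.3] 88.5 [[638.0, -88.0], [747.0, -91.0], [749.0, -7.0], [640.0, -4.0]]
s0 175 [694.1 -47.9] [ 81.8 108.1] 88.7 [[639.0, -88.0], [747.0, -90.0], [749.0, -8.0], [641.0, -6.0]]
s0 190 [693.4 -47.8] [ 81.4 106.5] 88.4 [[639.0, -87.0], [745.0, -90.0], [748.0, -9.0], [641.0, -6.0]]
```

Bay from both views: mouth middle ≈ (0.640, −0.0465), yaw ≈ −1.4°. I carry the holder to the front of the bay with a half turn, so the wrist camera looks at the mouth.

>>> arm_command --travel '[[0, 0, 0.1], [0.036, 0.486, 0.122], [0.036, 0.486, 0.122], [0.036, 0.486, 0.122], [0.036, 0.486, 0.122], [0.036, 0.486, 0.122], [0.036, 0.486, 0.122], [0.036, 0.486, 0.122], [0.036, 0.486, 0.122], [0.036, 0.486, 0.122], [0.036, 0.486, 0.122]]' --delta_rot '[[0, 0, 0], [0, 0, 0.97], [0, 0, 0.97], [0, 0, 0.97], [0, 0, 0.97], [0, 0, 0.97], [0, 0, 0.97], [0, 0, 0.97], [0, 0, 0.97], [0, 0, 0.97], [0, 0, 0.97]]'

```text
time_s: 4.65
tcp_pos: [0.5298, -0.0436, 0.0996]
eef_rot: [180.0, 0.0, -88.9]
contact_force: [0.1, -0.2, -7.2]
gripper_width: 0.0634
gripper_force: 40.0
```

>>> arm_command --travel '[[0, 0, 0], [0, 0, 0], [0, 0, 0], [0, 0, 0], [0, 0, 0], [0, 0, 0], [0, 0, 0], [0, 0, 0], [0, 0, 0], [0, 0, 0]]' --delta_rot '[[0, 0, 0.97], [0, 0, 0.97], [0, 0, 0.97], [0, 0, 0.97], [0, 0, 0.97], [0, 0, 0.97], [0, 0, 0.97], [0, 0, 0.97], [0, 0, 0.97], [0, 0, 0.97]]'

```text
time_s: 5.9
tcp_pos: [0.5298, -0.0436, 0.0995]
eef_rot: [180.0, 0.0, -1.7]
contact_force: [-0.1, -0.2, -6.6]
gripper_width: 0.0638
gripper_force: 40.0
```

```bash
python3 - <<'E'
from h import *
c=cap('wrist','w1'); s=c['state'];print(s['tcp_pos'],s['eef_rot'],s['joints'].round(1),s['contact_force'],s['gripper_width'])
E
```

```text
[ 0.52984406 -0.04357339  0.09953969] [ 1.79998755e+02  3.36741483e-03 -1.70401725e+00] [ 16.4  15.5 -28.2   0.  -46.3  71.8] [-0.12454955 -0.23109602 -6.64904621] 0.06384882447379996
```

View pics/w1.png

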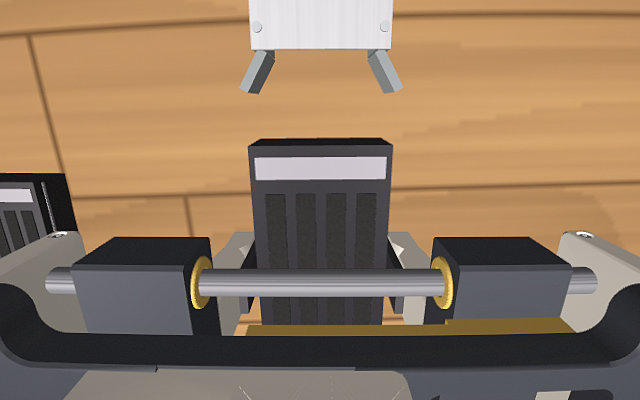

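The wrist view shows the holder's front edge at columns 248–393 (row 145), with the hood's front edge straight ahead at columns 249–395 (row 49). I measure both in the world frame.

```bash
python3 - <<'E'
from h import *
from scipy.spatial.transform import Rotation as Ro
c=pickle.load(open('w1.pkl','rb'));s=c['state'];M=np.array(c['mount'])
T=np.eye(4);T[:3,:3]=Ro.from_euler('xyz',s['eef_rot'],degrees=True).as_matrix();T[:3,3]=s['tcp_pos']
W=np.linalg.inv(T@M);c['R'],c['t']=W[:3,:3],W[:3,3]
im=c['img'].astype(int)
def ext(m,row,a,b):
    k=np.where(m[row,a:b])[0]+a; return k[0]-.5,k[-1]+.5
light=(im.min(2)>150)&(im.max(2)-im.min(2)<35)
for row in (20,30,40,45):
    a,b=ext(light,row,220,420); P=ray(c,[(a,row),(b,row)],.041); print('hood',row,a,b,(P*1000).round(1).tolist(),'mid',P.mean(0)*1000)
for col in (270,300,340,370):
    k=np.where(light[:70,col])[0][-1]+.5; print('front',ray(c,[(col,k)],.041)*1000)
dark=im[:,:,0]-im[:,:,2]<28
ztop=s['tcp_pos'][2]-.0248+.03
for row in (150,165,180,200):
    a,b=ext(dark,row,220,420); P=ray(c,[(a,row),(b,row)],ztop); print('hold',row,a,b,(P*1000).round(1).tolist(),'mid',P.mean(0)*1000)
E
```

```text
hood 20 248.5 391.5 [[655.8, -3.5, 41.0], [653.3, -87.5, 41.0]] mid [654.57374973 -45.49928074  41.        ]
hood 30 249.5 391.5 [[650.4, -3.7, 41.0], [648.0, -87.6, 41.0]] mid [649.18520305 -45.63433483  41.        ]
hood 40 250.5 390.5 [[645.0, -3.8, 41.0], [642.5, -87.2, 41.0]] mid [643.72930283 -45.47273221  41.        ]
hood 45 250.5 390.5 [[642.2, -3.5, 41.0], [639.7, -87.3, 41.0]] mid [640.97508838 -45.39103616  41.        ]
front [[639.29402365 -15.03391241  41.        ]]
front [[639.25659328 -33.06074242  41.        ]]
front [[638.55392851 -57.01252468  41.        ]]
front [[638.09099915 -74.99565867  41.        ]]
hold 150 247.5 392.5 [[588.4, -11.5, 104.7], [586.6, -75.9, 104.7]] mid [587.49315097 -43.74577972 104.73968933]
hold 165 248.5 391.5 [[581.7, -11.3, 104.7], [579.8, -75.7, 104.7]] mid [580.7246679  -43.54162994 104.73968933]
hold 180 249.5 390.5 [[574.7, -11.1, 104.7], [572.8, -75.5, 104.7]] mid [573.76441025 -43.33160544 104.73968933]
hold 200 251.5 389.5 [[565.1, -11.1, 104.7], [563.2, -75.4, 104.7]] mid [564.15821347 -43.27566238 104.73968933]
```

Holder and slot axes agree within 1 mm and 0.5°. I lower the holder, then slide it in gently.

>>> arm_command --travel '[[0, -0.0014, -0.08], [0, -0.0014, -0.13], [0, -0.0014, -0.147], [0, -0.0014, -0.147], [0.03, -0.0022, -0.147], [0.06, -0.003, -0.147], [0.08, -0.0035, -0.147], [0.1, -0.004, -0.147], [0.12, -0.0044, -0.147], [0.136, -0.0048, -0.147], [0.136, -0.0048, -0.147]]' --delta_rot '[[0, 0, 0.0033], [0, 0, 0.0033], [0, 0, 0.0033], [0, 0, 0.0033], [0, 0, 0.0033], [0, 0, 0.0033], [0, 0, 0.0033], [0, 0, 0.0033], [0, 0, 0.0033], [0, 0, 0.0033], [0, 0, 0.0033]]'

```text
time_s: 7.32
tcp_pos: [0.5984, -0.0459, 0.0259]
eef_rot: [-180.0, -0.0, -1.1]
contact_force: [-1.2, -0.2, -8.4]
gripper_width: 0.0637
gripper_force: 40.0
```

```bash
python3 - <<'E'
from h import *
c=cap('wrist','w2'); s=c['state'];print(s['tcp_pos'],s['eef_rot'],s['contact_force'],s['moment'])
E
```

```text
[ 0.59844678 -0.04593266  0.02593931] [-1.79998550e+02 -1.21392291e-02 -1.14096883e+00] [-1.20299348 -0.20614168 -8.37196706] [-0.04420464  0.14534032 -0.03187113]
```

View pics/w2.png

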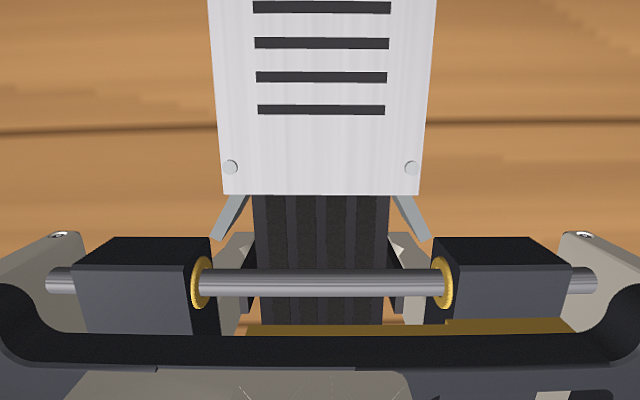

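The holder's front is under the hood and centred between the wings, with no side load. I set it down, re-grip nearer the tail and slide it further in.

>>> arm_command --travel '[[-0.006, 0.0001, 0], [-0.006, 0.0001, -0.0036], [-0.006, 0.0001, -0.0036]]' --delta_rot '[[0, 0, 0], [0, 0, 0], [0, 0, 0]]'

```text
time_s: 7.75
tcp_pos: [0.5942, -0.0459, 0.0247]
eef_rot: [180.0, 0.0, -1.1]
contact_force: [-5.2, 0.6, 1.1]
gripper_width: 0.0636
gripper_force: 40.0
```

>>> arm_command --travel '[[0, 0, 0], [0, 0, 0], [0, 0, 0], [-0.04, 0.001, 0], [-0.08, 0.002, 0], [-0.08, 0.002, 0]]' --delta_rot '[[0, 0, 0], [0, 0, 0], [0, 0, 0], [0, 0, 0], [0, 0, 0], [0, 0, 0]]' --grip 1

```text
time_s: 8.5
tcp_pos: [0.554, -0.0449, 0.0245]
eef_rot: [-180.0, 0.0, -1.1]
contact_force: [0.2, -0.1, 0.1]
gripper_width: 0.0879
gripper_force: 0.0
```

>>> arm_command --travel '[[0, 0, 0], [0, 0, 0], [0, 0, 0], [0, 0, 0]]' --delta_rot '[[0, 0, 0], [0, 0, 0], [0, 0, 0], [0, 0, 0]]' --grip 0 --newtons 25

```text
time_s: 9.0
tcp_pos: [0.5553, -0.045, 0.0241]
eef_rot: [180.0, -0.0, -1.1]
contact_force: [1.8, -1.3, -1.1]
gripper_width: 0.0635
gripper_force: 25.0
```

>>> arm_command --travel '[[0.02, -0.0005, 0], [0.04, -0.001, 0], [0.06, -0.0015, 0], [0.08, -0.002, 0], [0.08, -0.002, 0]]' --delta_rot '[[0, 0, 0], [0, 0, 0], [0, 0, 0], [0, 0, 0], [0, 0, 0]]'

```text
time_s: 9.62
tcp_pos: [0.594, -0.0463, 0.0241]
eef_rot: [180.0, 0.1, -1.2]
contact_force: [-3.8, -1.4, 2.8]
gripper_width: 0.064
gripper_force: 25.0
```

>>> arm_command --travel '[[0, 0, 0], [0, 0, 0], [0, 0, 0], [-0.05, 0.001, 0], [-0.1, 0.0025, 0], [-0.1, 0.0025, 0]]' --delta_rot '[[0, 0, 0], [0, 0, 0], [0, 0, 0], [0, 0, 0], [0, 0, 0], [0, 0, 0]]' --grip 1

```text
time_s: 10.38
tcp_pos: [0.5433, -0.0447, 0.0243]
eef_rot: [-180.0, 0.0, -1.1]
contact_force: [-0.2, 0.2, 0.2]
gripper_width: 0.0876
gripper_force: 0.0
```

>>> arm_command --travel '[[0, 0, 0], [0, 0, 0], [0, 0, 0], [0, 0, 0], [0, 0, 0], [0, 0, 0], [0, 0, 0]]' --delta_rot '[[0, 0, 0], [0, 0, 0], [0, 0, 0], [0, 0, 0], [0, 0, 0], [0, 0, 0], [0, 0, 0]]' --grip 0

```text
time_s: 11.25
tcp_pos: [0.5449, -0.0446, 0.0243]
eef_rot: [180.0, 0.0, -1.1]
contact_force: [0.2, -0.3, -0.6]
gripper_width: 0.0233
gripper_force: 0.0
```

>>> arm_command --travel '[[0.03, -0.0007, 0], [0.05, -0.0012, 0], [0.07, -0.0017, 0], [0.09, -0.0022, 0], [0.1, -0.0025, 0], [0.11, -0.0027, 0], [0.115, -0.0028, 0], [0.115, -0.0028, 0]]' --delta_rot '[[0, 0, 0], [0, 0, 0], [0, 0, 0], [0, 0, 0], [0, 0, 0], [0, 0, 0], [0, 0, 0], [0, 0, 0]]'

```text
time_s: 12.25
tcp_pos: [0.6, -0.0458, 0.023]
eef_rot: [180.0, 0.3, -1.2]
contact_force: [-8.3, 5.2, 1.6]
gripper_width: 0.0004
gripper_force: 4.1
```

>>> arm_command --travel '[[0.006, 0, 0], [0.012, 0, 0], [0.014, 0, 0], [0.014, 0, 0]]' --delta_rot '[[0, 0, 0], [0, 0, 0], [0, 0, 0], [0, 0, 0]]'

```text
time_s: 12.75
tcp_pos: [0.6076, -0.0458, 0.023]
eef_rot: [180.0, 0.3, -1.2]
contact_force: [-5.6, 4.4, 1.0]
gripper_width: 0.0003
gripper_force: 3.0
```

>>> arm_command --travel '[[0.004, 0, 0], [0.008, 0, 0], [0.008, 0, 0]]' --delta_rot '[[0, 0, 0], [0, 0, 0], [0, 0, 0]]'

```text
time_s: 13.12
tcp_pos: [0.6086, -0.046, 0.023]
eef_rot: [180.0, 0.6, -1.2]
contact_force: [-16.3, 8.1, 9.5]
gripper_width: 0.0007
gripper_force: 8.2
```

The force is rising with little motion. One firmer push will confirm the stop.

>>> arm_command --travel '[[0.003, 0, 0], [0.006, 0, 0], [0.006, 0, 0], [0.006, 0, 0]]' --delta_rot '[[0, 0, 0], [0, 0, 0], [0, 0, 0], [0, 0, 0]]'

```text
time_s: 13.62
tcp_pos: [0.6087, -0.0461, 0.0227]
eef_rot: [179.9, 0.9, -1.2]
contact_force: [-25.5, 9.7, 16.9]
gripper_width: 0.0003
gripper_force: 12.7
```

```bash
python3 - <<'E'
from h import *
s=r.get_state(); print(s['tcp_pos'],s['eef_rot'],s['contact_force'],s['moment'])
E
```

```text
[ 0.60865485 -0.0461341   0.02274418] [179.9481239    0.85395953  -1.23824764] [-25.45591841   9.69200153  16.92005981] [3.25240186 8.94592762 0.11740949]
```

It is firm against the stop: 25 N and no motion. I back off straight, rise and look.

>>> arm_command --travel '[[-0.016, 0, 0], [-0.06, 0.001, 0], [-0.14, 0.003, 0], [-0.14, 0.003, 0.1], [-0.14, 0.003, 0.16], [-0.14, 0.003, 0.16], [-0.14, 0.003, 0.16]]' --delta_rot '[[0, 0, 0], [0, 0, 0], [0, 0, 0], [0, 0, 0], [0, 0, 0], [0, 0, 0], [0, 0, 0]]'

```text
time_s: 14.5
tcp_pos: [0.5467, -0.0445, 0.1041]
eef_rot: [-180.0, -0.0, -1.2]
contact_force: [-0.4, -0.6, -0.0]
gripper_width: 0.0007
gripper_force: 0.0
```

```bash
python3 - <<'E'
from h import *
from scipy.spatial.transform import Rotation as Ro
c=cap('wrist','w3');cap('top','t3');s=c['state'];M=np.array(c['mount']);print(s['tcp_pos'],s['contact_force'])
T=np.eye(4);T[:3,:3]=Ro.from_euler('xyz',s['eef_rot'],degrees=True).as_matrix();T[:3,3]=s['tcp_pos']
W=np.linalg.inv(T@M);c['R'],c['t']=W[:3,:3],W[:3,3]
im=c['img'].astype(int)
for col in (280,320,350):
    l=im[:,col].min(1)
    d=(im[:,col,0]-im[:,col,2]<28)
    k=np.where(~d[:230])[0]; k=k[k>20] if len(k) else k
    print(col,'tail top candidates',[ (rr,(ray(c,[(col,rr)],.03)[0]*1000).round(1).tolist()) for rr in ([k[0]] if len(k) else [])])
a=c['img']; o=np.vstack([a[:200],cv2.resize(pickle.load(open('t3.pkl','rb'))['img'][60:280],(640,220))]); cv2.imwrite('pics/f.png',o[:,:,::-1])
E
```

```text
[ 0.5467404  -0.04454789  0.10407104] [-0.40408798 -0.56647059 -0.03602513]
280 tail top candidates [(np.int64(111), [619.6, -16.9, 30.0])]
320 tail top candidates [(np.int64(112), [618.4, -44.1, 30.0])]
350 tail top candidates [(np.int64(112), [618.0, -64.5, 30.0])]
```

View pics/f.png

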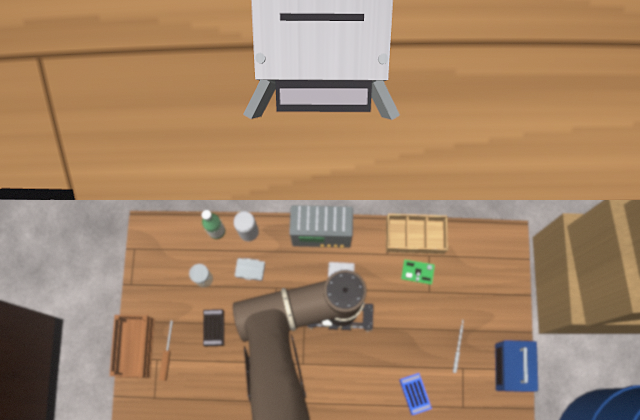

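The picture shows the tail (row 112) square between the wings, at x ≈ 0.6187. A holder fully home should sit at 0.619, so it is home, and everything else visible is where it was.

```bash
python3 -c "
from plant import close_job; print(close_job())"
```

```text
the job is handed in; nothing more can be done
None
```

The full holder (about 0.8 kg, found by lifting it) lies flat in the charger bay, pushed home against the stop. I did not touch anything else on the bench, though the arm hid one empty holder in the last picture, and the job is handed in.

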